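Level the gel-plate table with the spirit level and screw foot

ROBOT

A 6-joint arm with a two-finger parallel gripper is mounted at the origin on the work surface. World frame = base frame: x ahead of the robot, y to its left, z up, the work surface at z = 0. Lengths are in mm, angles in degrees, forces in N, time in s.
With the tool pointing down it reaches from about 350 to 850 mm from the base axis. Payload 8.1 kg.
Tool frame: the origin (TCP) lies between the finger pads; the fingertips stand 22 mm ahead of it and the grasp point (between the pads) lies 3 mm ahead of it; z points along the fingers, y is the line along which they close (so a half turn about z gives the same grasp; the last joint's range is limited). The gripper opens to 85 mm and grips with 20 to 120 N. Pads are 22 mm wide; open, the fingers measure 114 mm over their backs; the gripper's body (76 mm by 85 mm) begins 54 mm behind the grasp point. The pads swing forward as they close: fully open they stand 13 mm farther back than shut.
Start: joints at [-71.012, 7.471, 85.268, -0, 87.261, -4.893], TCP at [242.922, -548.63, 253.292] pointing down, gripper open.
Joint ranges: [-169.43, 169.43], [-51.17, 129.36], [1.28, 143.12], [-76.62, 256.62], [0, 156.53], [-152.29, 152.29]. Speed limits (degrees/s): [136.94, 136.94, 159.86, 180, 180, 180].

INTERFACE

Orientations are given as [roll, pitch, yaw] about the fixed x, y, z axes, in that order (R = Rz(yaw) Ry(pitch) Rx(roll)).
In Python, from bench import sense, snapshot, calibration, hand_in gives the robot as it stands.
- The arm moves only by the shell command python3 -m crank 'ROWS' [FORCE]. ROWS is JSON, a list of rows, each a list of 5 numbers: the shift along the tool's x, y, z in cm, then the turn about the tool's z in rad, then the finger opening in cm, from 0 to 8.54. A call has 1 to 20 rows; each row is the pose to reach, as a shift and turn from the pose commanded when the call began, along the tool's axes at that moment; what a row does not reach only later rows make up. A row lasts 1/10 s, in which the tool goes at most 50 mm and 8.59 degrees, less where a joint would pass 70% of its speed; a pose out of reach is approached as far as the arm can. A call with a gripper value outside its range is refused whole. The fingers move at their own pace and stop on an object; FORCE is the grip in N (left out, the last holds). Time passes only in rows, so rows that repeat a pose let the fingers close. It gives the time, the measured TCP pose, the force, the opening and the grip force at its end, in the units of the state.
- sense(): the state, without advancing time (a new reading comes with each control period).
- snapshot(name): name is "side" or "top"; returns (picture, depth): 420x560x3 uint8, red, green, blue; 420x560 float32, mm along the optical axis (not along the pixel's ray), 0 where there is no reading.
- calibration(name): a dict with "fovy" (degrees; the focal length in pixels is half the picture's height over the tangent of half this angle, whatever the lens; pixels are square), "cx", "cy" (the principal point, pixels), "k1" (the pictures are not rectified: a ray, as slopes to the right and down, at radius r is drawn at 1 + k1 r^2 times it, then the intrinsics apply), "rvec" (rotation vector, rad) and "tvec" (3), from world to camera coordinates, as OpenCV has them. Camera axes: x right, y down, z forward; pixel columns grow to the right and rows downward; lengths in mm; the calibration is good to about 2 mm. A picture is of the moment at which its call begins. calibration takes no time and is no camera call.
- hand_in(): hands the job in; it is judged then, once.
The state is a dict: "time": time; "joint_pos": joint angles; "qd": joint speeds; "joint_efforts": joint torques, N m; "tool_pos": TCP position; "tcp_rot": TCP orientation; "ft_force": force on the tool from outside, world axes, zero at the start; "wrist_torque": the same for the moment, N m; "finger_gap": finger opening in mm; "grip_force": force on a finger pad.
Only numpy, scipy, OpenCV 4.12 (cv2) and the standard library are available. Lean on these libraries where they do the work, as an engineer would, in place of code of your own. Each camera call takes 0.05 s, during which the arm holds its last target. There are 200 camera calls.

TASK

Take the blue spirit level out of the enamel tray, set it down on the levelling table's plate along the line that runs towards the knob, and let go of it; the bubble will show that the plate is low on the knob side. Then turn the black knob of the screw foot clockwise (seen from above) until the bubble sits centred between the two black rings of the vial. Last, press the level down flat on the plate from above, with a light, steady push as of a finger, and finish while still pressing it, with the bubble still centred; leave everything else on the bench where it is.

Things in the scene. Friction and masses are not known exactly. Their poses are not given: they have to be found in the camera images.
- level_mid (a point): Centre (18 mm over the underside) of the loose blue spirit level: metal bar 150 mm long (own x), 24 wide (y), 36 high (z), 0.2 to 0.33 kg. Green vial along x in the top of its middle 70 mm, cover top at 35.5 mm; solid 36 mm high shoulders at each end, 40 mm long, centred 55 mm from the middle. Solid below 24 mm. Either end may point to the knob.
- bubble (a joint): Offset in m of the pale bubble (14 mm long) from the vial's middle along the level's own +x; 0 = centred. It runs to the higher end, 0.8 mm per mrad of tilt, stops at +-18 mm and takes about 1 s to settle. Two black rings stand 9.8 mm either side of the middle: the bubble lies between them within +-2.5 mm.
- plate: The levelling table's tilting aluminium plate, 240 mm (x) by 180 (y), 10 thick. Origin on the line of the two fixed feet on which it pivots, near the far end, 10 mm below the top face, mid-width; -x points from there to the screw foot 200 mm away, z is normal to the plate. Top face about 60 mm over the bench. Starts low at the screw foot, by 0.4 to 0.9 degrees.
- plate_cross (a point): Centre of the black cross lines etched on the plate's top face, where the middle of the level belongs; axes as the plate's. The longer line (172 mm) runs along x; the knob's axis lies 120 mm away towards -x.
- foot_knob (a point): Centre of the screw foot's black knurled knob: cylinder 34 mm across, 26 high, vertical axis, this point 92 mm over the bench, top at 105 mm. It keeps its height while the plate, about 18 mm below it, rises along the screw. It turns with slight friction and stays where left; grip it from above at any angle, in several short turns.
- foot_screw (a joint): Turn of the knob in rad, growing clockwise seen from above; range -3.6 to 3.6, 0 = plate level. Each rad clockwise raises the plate at the knob by 1.27 mm, tilting it by 6.4 mrad, so that the bubble of a level lying along the line moves 5.1 mm towards the knob. Starts between -2.4 and -1.0.
- spirit_level: The whole spirit level, origin at the centre of its underside, axes as for level_mid. It starts in the enamel tray. Grip it across its width; press it from above on its middle or a shoulder.
- enamel_tray: White enamel tray with a black rim, 280 mm (x) by 200 (y), 25 high, fixed, inner floor 4 mm over the bench. The spirit level starts in its +y half, forceps lie along its -y wall. Tray and levelling table may stand either way round, left or right.
- forceps: Steel forceps 135 mm long and 6 mm thick in the tray along its -y wall: a bystander.
- green_jar: Small green glass jar with a white lid, 42 mm across and 75 mm high, standing between tray and levelling table: a bystander.
- amber_bottle: Amber reagent bottle, 52 mm across, 120 mm high, behind the gap between tray and levelling table: a bystander.
- beaker: Clear beaker, 72 mm across, 95 mm high, on the left: a bystander.
- wash_bottle: White wash bottle with a red spout, 72 mm across, 190 mm high, on the right: a bystander.
- slide_box: Wooden slide box 85 x 175 x 34 mm, far left: a bystander.
- petri_dish: Closed petri dish, 94 mm across, 17 mm high, far right: a bystander.
Things that resemble listed ones, but are neither listed nor needed, are in the scene too. There is more than one size of the spirit_level; the job needs the middle-sized.

How it is judged:
By the outcome, as a careful person would: the job done as asked, in the order asked, and still so for the second after the job is handed in, while the arm keeps its last pose, push and grip.
It also fails if it takes over 72 s, if anything falls off the work surface, if the arm or the gripper's body presses on something with over 40 N, if the wrist force passes 120 N, or if a joint passes its speed limit or range.

## Working session

There is one attempt and no reset: what is moved stays moved. The work goes in short steps, Python scripts to look and compute and a shell command to move; the robot and the scene stay as the last step left them, time stands still between calls to the robot, and variables do not carry over. Pictures are saved under pics/ and viewed, at most 10 in all, crops included, and the job is handed in when it is done.

```bash
mkdir -p pics; ls; cat > h.py <<'E'
import numpy as np, cv2
from bench import sense, snapshot, calibration
def cam(n):
    c=calibration(n); f=210/np.tan(np.radians(c["fovy"])/2)
    R=cv2.Rodrigues(np.array(c["rvec"],float))[0]; t=np.array(c["tvec"],float)
    return c,f,R,t
def ray(n,u,v):
    c,f,R,t=cam(n); d=np.array([(u-c["cx"])/f,(v-c["cy"])/f]); s=d.copy()
    for _ in range(20): s=d/(1+c["k1"]*(s@s))
    return np.array([s[0],s[1],1.]),R,t
def at_depth(n,u,v,z):
    s,R,t=ray(n,u,v); return R.T@(s*z-t)
def at_z(n,u,v,zw):
    s,R,t=ray(n,u,v); o=-R.T@t; d=R.T@s; return o+d*(zw-o[2])/d[2]
def proj(n,p):
    c,f,R,t=cam(n); q=R@np.array(p,float)+t; s=q[:2]/q[2]; s=s*(1+c["k1"]*(s@s)); return s*f+[c["cx"],c["cy"]]
def save(n,name,crop=None,k=1):
    a,d=snapshot(n); b=a[:,:,::-1]
    if crop: x0,y0,x1,y1=crop; b=b[y0:y1,x0:x1]
    if k!=1: b=cv2.resize(b,None,fx=k,fy=k,interpolation=cv2.INTER_CUBIC)
    cv2.imwrite(f"pics/{name}.png",b); return a,d
E
python3 - <<'E'
from h import *
a,d=save("top","t0",None,1.4); np.save("d0",d)
a,e=save("side","s0",None,1.4); np.save("e0",e)
print(sense())
for n in("top","side"):
    c,f,R,t=cam(n); print(n,-R.T@t,R[2],f)
E
```

```text
pics
{'time': 0.1, 'joint_pos': array([-7.10119352e+01,  7.50870299e+00,  8.53227788e+01,  2.41493039e-04,
        8.72598984e+01, -4.89347891e+00]), 'qd': array([-0.04287999, -0.05823164, -0.1548803 , -0.08250693, -0.11213793,
       -0.03678856]), 'joint_efforts': array([ 7.98837282e-04, -5.70951104e+01, -5.01941299e+01, -1.64930671e-04,
        8.12931190e-03, -7.06593551e-05]), 'tool_pos': array([ 242.7815611 , -548.20309683,  252.3734501 ]), 'tcp_rot': array([-1.79908973e+02, -8.03536553e-03,  2.38815256e+01]), 'ft_force': array([ 1.37296029, -0.8201079 ,  0.09351785]), 'wrist_torque': array([-0.01137945, -0.00799283, -0.06610251]), 'grip_force': 0.0, 'finger_gap': 84.94872840189029}
top [ 244.41361491   14.26863203 1367.94165504] [ 0.21062637  0.00481566 -0.97755478] 466.20047870280683
side [-132.86411408 1035.4281615  1137.29269484] [ 0.40129175 -0.64120819 -0.6540772 ] 516.5431001813455
```

View pics/t0.png

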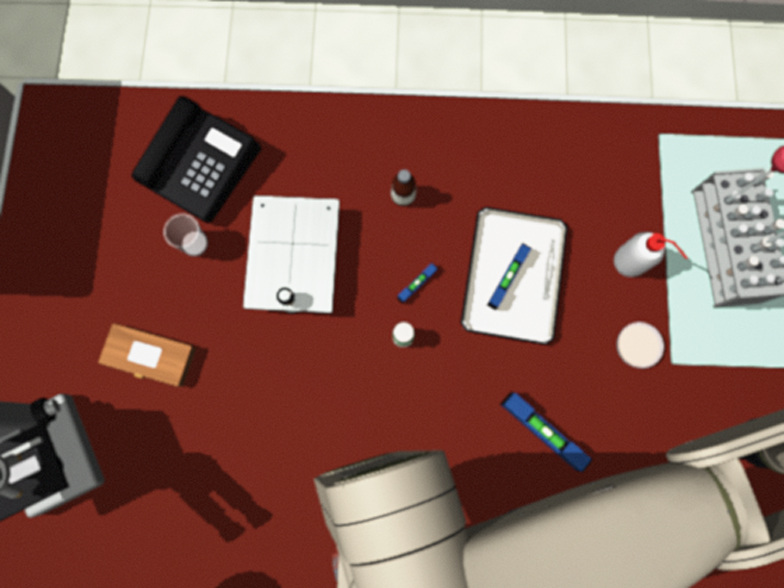

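View pics/s0.png

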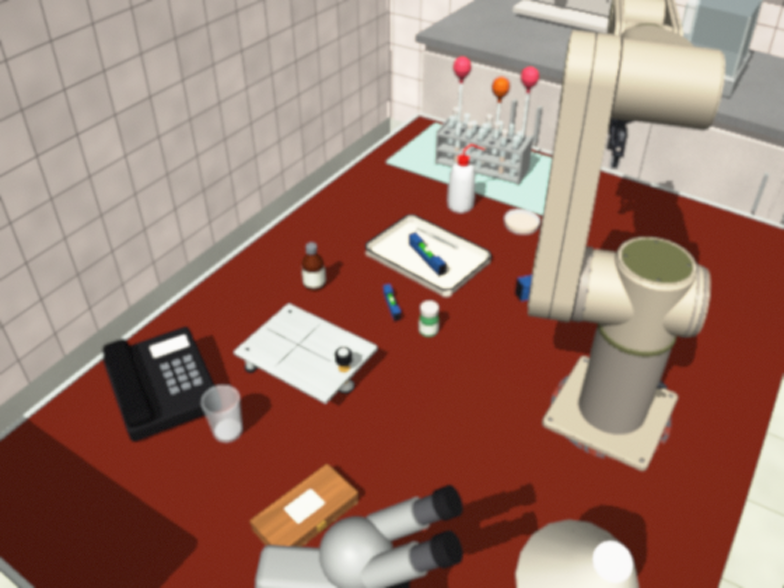

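The top view (1.4x pixels) shows three blue levels: a small one at (417,283) on the bench, one in the tray at (509,276), and a large one at (546,431). The one in the tray is the middle-sized one and the one meant. The plate cross is at about (293,243) and the knob at (285,296), on the robot's side. I'll confirm this in enlarged crops.

```bash
python3 - <<'E'
from h import *
a,d=snapshot("top")
b=a[:,:,::-1]
def en(x0,y0,x1,y1,k): return cv2.resize(b[y0:y1,x0:x1],None,fx=k,fy=k,interpolation=cv2.INTER_CUBIC)
L=en(325,145,410,245,5);P=en(165,135,250,235,5)
cv2.imwrite("pics/c0.png",np.hstack([P[:, :390],L[:, :400]])[:500])
# blue segmentation
hsv=cv2.cvtColor(b,cv2.COLOR_BGR2HSV); m=cv2.inRange(hsv,(100,120,40),(130,255,255))|cv2.inRange(hsv,(40,90,60),(85,255,255))
m=cv2.morphologyEx(m,cv2.MORPH_CLOSE,np.ones((5,5)))
n,l,s,c=cv2.connectedComponentsWithStats(m)
for i in range(1,n):
    if 60<s[i,4]<1500:
        pts=np.argwhere(l==i)[:,::-1]
        W=np.array([at_depth("top",u,v,d[v,u]) for u,v in pts if d[v,u]>0])
        W0=W; zt=np.percentile(W[:,2],90)
        T=np.array([at_z("top",u,v,zt)[:2] for u,v in pts],np.float32)
        print(c[i].round(1),s[i,4],"ztop",zt.round(1),cv2.minAreaRect(T))
E
```

```text
[363.5 196.6] 278 ztop 41.3 ((567.6146240234375, -219.77700805664062), (18.489208221435547, 147.05039978027344), 61.58568572998047)
[297.6 202.1] 177 ztop 27.2 ((549.1146850585938, -27.06653594970703), (16.76049041748047, 101.8691635131836), 47.50567626953125)
[390.1 308.4] 888 ztop 49.8 ((250.34515380859375, -290.8997802734375), (199.29429626464844, 36.705657958984375), 50.501869201660156)
```

View pics/c0.png

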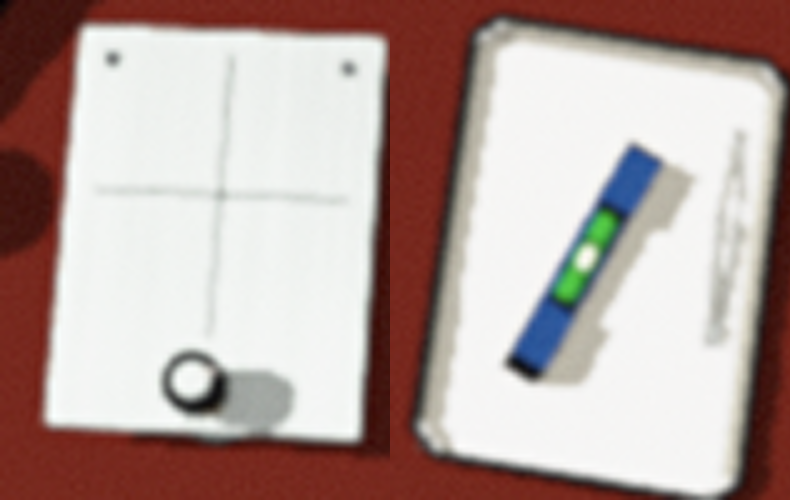

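The crops confirm it: the tray level measures 147 mm and lies at about crop (585,260), against 102 mm and 199 mm for the others. The cross is at crop (222,194), its long line ends at (231,57) and (209,333), and the knob's top is at (193,381).

```bash
python3 - <<'E'
from h import *
a,d=snapshot("top"); a2,e=snapshot("side")
g=lambda U,V,x0,y0:((U+.5)/5-.5+x0,(V+.5)/5-.5+y0)
P=lambda U,V,z:at_z("top",*g(U,V,165,135),z)
L=lambda U,V,z:at_z("top",*g(U-390,V,325,145),z)
c=[L(*q,40) for q in((634,143),(664,160),(546,372),(512,352))]
print("level",np.round(c,1)); m=np.mean(c,0)
ax=(c[0]+c[1]-c[2]-c[3])/2; print("mid",m,"len",np.hypot(*ax[:2]),"yaw",np.degrees(np.arctan2(ax[1],ax[0])))
x=P(222,194,59);A=P(231,57,60);B=P(209,333,58);K=P(193,381,105)
print("cross",x,"line",A,B,np.hypot(*(A-B)[:2]),"yaw",np.degrees(np.arctan2(*(A-B)[1::-1])),"knob",K, np.hypot(*(K-x)[:2]))
f=[P(112,60,61),P(349,68,61)];print("feet",f, "perp yaw",np.degrees(np.arctan2(*(f[0]-f[1])[1::-1]))-90)
# plate fit from depth
vv,uu=np.mgrid[142:215,182:235]
W=np.array([at_depth("top",u,v,d[v,u]) for u,v in zip(uu.ravel(),vv.ravel()) if d[v,u]>0])
W=W[(abs(W[:,2]-60)<8)]
p,*_=np.linalg.lstsq(np.c_[W[:,:2],np.ones(len(W))],W[:,2],rcond=None);print("plane",p,len(W),p@[x[0],x[1],1])
# side image view cross-check
for n,q in(("knob",(*K[:2],105)),("cross",x),("lvl",m)): print(n,"side px(1.4x)",proj("side",q)*1.4)
for n,(u,v) in(("jar top",(403,331)),("bottle",(404,176)),("small level",(417,283))):
    print(n,at_depth("top",u/1.4,v/1.4,d[int(v/1.4),int(u/1.4)]))
cv2.imwrite("pics/c1.png",cv2.resize(a2[140:300,150:370,::-1],None,fx=3.6,fy=3.6,interpolation=cv2.INTER_CUBIC))
E
```

```text
level [[ 640.2 -248.9   40. ]
 [ 630.4 -266.6   40. ]
 [ 500.2 -196.9   40. ]
 [ 511.3 -177.1   40. ]]
mid [ 570.49490484 -222.3989963    40.        ] len 147.6075978562806 yaw -28.63576458541891
cross [616.28875098 234.50751724  59.        ] line [700.13362954 234.8380409   60.        ] [533.24123224 236.45203008  58.        ] 166.90020142816047 yaw -0.5540808771863016 knob [495.38329437 235.43973012 105.        ] 120.90905036479879
feet [array([695.42486151, 304.81685354,  61.        ]), array([695.46695584, 164.63812781,  61.        ])] perp yaw 0.017205376442973375Traceback (most recent call last):
  File "<stdin>", line 14, in <module>
  File "h.py", line 12, in at_depth
    s,R,t=ray(n,u,v); return R.T@(s*z-t)
          ~~~^^^^^^^
  File "h.py", line 8, in ray
    c,f,R,t=cam(n); d=np.array([(u-c["cx"])/f,(v-c["cy"])/f]); s=d.copy()
            ~~~^^^
  File "h.py", line 4, in cam
    c=calibration(n); f=210/np.tan(np.radians(c["fovy"])/2)
ValueError: time passes only in moves, steps and waits
```

```bash
sed -i 's/^def cam(n):/import functools\n@functools.lru_cache(None)\ndef cam(n):/' h.py
python3 -m crank '[[43.16,-16.57,0,0.916,5],[43.16,-16.57,0,0.916,5],[43.16,-16.57,0,0.916,5],[43.16,-16.57,0,0.916,5],[43.16,-16.57,0,0.916,5],[43.16,-16.57,0,0.916,5],[43.16,-16.57,0,0.916,5],[43.16,-16.57,0,0.916,5],[43.16,-16.57,0,0.916,5],[43.16,-16.57,0,0.916,5],[43.16,-16.57,0,0.916,5],[43.16,-16.57,0,0.916,5],[43.16,-16.57,0,0.916,5],[43.16,-16.57,0,0.916,5]]' 40
python3 - <<'E'
from h import *
s=sense();print(s["joint_pos"].round(1))
a2,e=save("side","c1",(120,130,370,330),3)
for n,q in(("lvl mid top",(570.5,-222.4,40)),("end far",(636.3,-258.3,40)),("end near",(504.7,-186.5,40)),("knob",(495.4,235.4,105)),("cross",(616.3,234.5,59))): print(n,(proj("side",q)-[120,130])*3)
E
```

```text
time: 1.65
tool_pos: [569.7, -223.5, 253.3]
tcp_rot: [180.0, 0.0, -28.7]
ft_force: [-0.2, -0.5, 0.6]
finger_gap: 50.3
grip_force: 0.0
[-26.2   9.3  83.2  -0.   87.5  92.5]
lvl mid top [551.5225729  141.45368001]
end far [519.48971216 108.12776171]
end near [585.35111982 176.68479603]
knob [372.77218723 363.80649775]
cross [275.37200848 348.44728761]
```

View pics/c1.png

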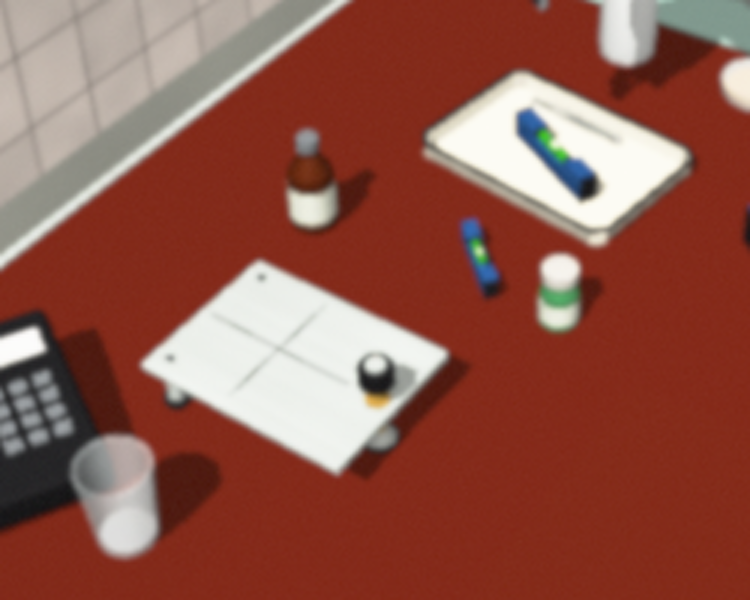

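The gripper is above the tray, and its tips show at crop (540,5). The level's projected ends and middle agree with the side view to about 1 px. Descending and gripping.

```bash

python3 -m crank '[[0,0,4,0,5],[0,0,8,0,5],[0,0,12,0,5],[0,0,16,0,5],[0,0,19,0,5],[0,0,20.5,0,5],[0,0,21.5,0,5],[0,0,22.2,0,5],[0,0,22.2,0,5],[0,0,22.2,0,0],[0,0,22.2,0,0],[0,0,22.2,0,0],[0,0,22.2,0,0],[0,0,22.2,0,0],[0,0,22.2,0,0],[0,0,22.2,0,0]]' 40
```

```text
time: 3.3
tool_pos: [571.7, -223.0, 33.1]
tcp_rot: [180.0, -0.2, -28.6]
ft_force: [-1.6, -1.0, 6.1]
finger_gap: 23.0
grip_force: 40.9
```

```bash

python3 -m crank '[[0,0,-1,0,0],[0,0,-4,0,0],[0,0,-8,0,0],[0,0,-12,0,0],[0,0,-16,0,0],[0,0,-18,0,0],[0,0,-18,0,0],[0,0,-18,0,0]]' 60
python3 - <<'E'
from h import *
print(sense()["tool_pos"],sense()["joint_pos"].round(1))
save("side","s2",(220,60,400,220),4)
E
```

```text
time: 4.1
tool_pos: [570.2, -222.2, 210.7]
tcp_rot: [-180.0, 0.0, -28.6]
ft_force: [-0.0, 0.6, -3.0]
finger_gap: 22.3
grip_force: 59.8
[ 570.21125699 -222.17146473  210.74350669] [-26.1  10.6  86.3   0.   83.2  92.5]
```

View pics/s2.png

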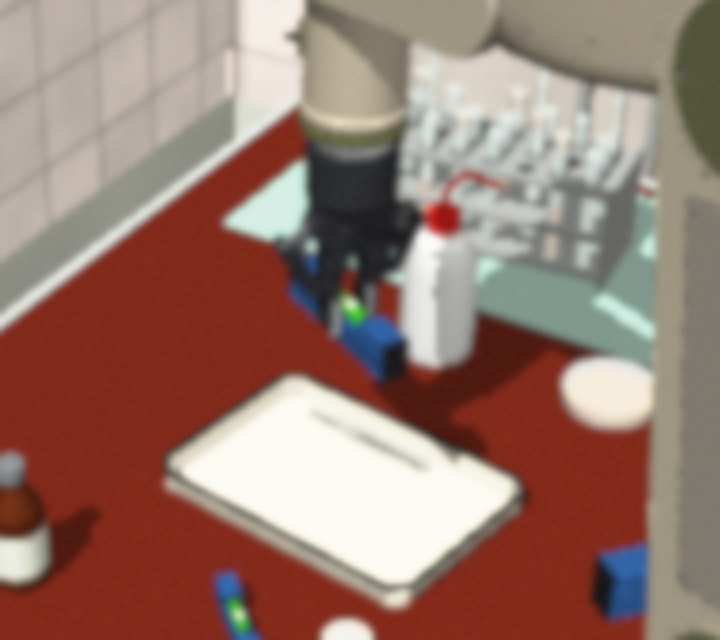

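The level is held at crop (350,320), clear of the tray, and the wrist shows about 3 N of weight. Carrying it to the cross.

```bash

python3 -m crank '[[-17.87,-42.3,0,-0.494,0],[-17.87,-42.3,0,-0.494,0],[-17.87,-42.3,0,-0.494,0],[-17.87,-42.3,0,-0.494,0],[-17.87,-42.3,0,-0.494,0],[-17.87,-42.3,0,-0.494,0],[-17.87,-42.3,0,-0.494,0],[-17.87,-42.3,0,-0.494,0],[-17.87,-42.3,0,-0.494,0],[-17.87,-42.3,0,-0.494,0],[-17.87,-42.3,0,-0.494,0],[-17.87,-42.3,0,-0.494,0],[-17.87,-42.3,0,-0.494,0],[-17.87,-42.3,4,-0.494,0],[-17.87,-42.3,8,-0.494,0],[-17.87,-42.3,11,-0.494,0],[-17.87,-42.3,11,-0.494,0],[-17.87,-42.3,11,-0.494,0],[-17.87,-42.3,11,-0.494,0],[-17.87,-42.3,11,-0.494,0]]' 60
python3 - <<'E'
from h import *
print(sense()["tool_pos"],sense()["tcp_rot"],sense()["joint_pos"].round(1))
a,d=snapshot("top"); b,e=snapshot("side")
r=lambda p:cv2.resize(p[:,:,::-1],None,fx=4,fy=4,interpolation=cv2.INTER_CUBIC)
cv2.imwrite("pics/h1.png",np.hstack([r(a[125:230,160:250]),r(b[180:285,165:275])]))
E
```

```text
time: 6.15
tool_pos: [618.0, 234.8, 104.5]
tcp_rot: [-179.9, -0.3, -0.3]
ft_force: [0.0, 1.0, -2.7]
finger_gap: 22.3
grip_force: 60.0
[618.01870086 234.75624291 104.52355457] [-179.9219185    -0.26414783   -0.32264754] [ 16.4  22.7  83.3  -0.   73.8 106.7]
```

View pics/h1.png

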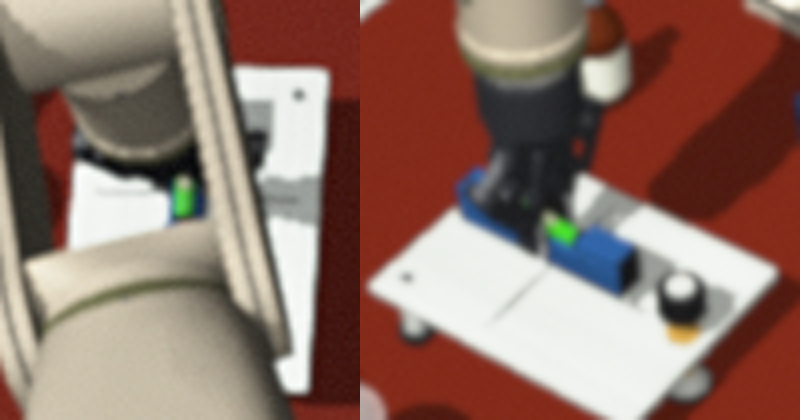

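The level hangs over the long line, heading for the knob, with its near end at about (625,265) in the right panel and the knob at (682,300). Lowering it.

```bash

python3 -m crank '[[0,0,0.7,0,0],[0,0,1.1,0,0],[0,0,1.3,0,0],[0,0,1.3,0,0],[0,0,1.3,0,0],[0,0,1.3,0,0]]' 60
```

```text
time: 6.85
tool_pos: [615.9, 234.7, 88.5]
tcp_rot: [-180.0, 0.0, -0.3]
ft_force: [-4.8, -0.6, 3.4]
finger_gap: 23.0
grip_force: 60.8
```

```bash

python3 -m crank '[[0,0,0.1,0,0],[0,0,0.2,0,0],[0,0,0.2,0,0]]' 60
```

```text
time: 7.15
tool_pos: [616.0, 234.7, 88.0]
tcp_rot: [-180.0, 0.0, -0.3]
ft_force: [-11.8, -2.7, 14.6]
finger_gap: 22.8
grip_force: 62.3
```

The level touches the plate. I'll ease off, open, and lift.

```bash

python3 -m crank '[[0,0,-0.15,0,0],[0,0,-0.15,0,0],[0,0,-0.15,0,2.8],[0,0,-0.15,0,3.6],[0,0,-0.15,0,5],[0,0,-0.15,0,5],[0,0,-0.15,0,5],[0,0,-0.15,0,5],[0,0,-3,0,5],[0,0,-7,0,5],[0,0,-10,0,5],[0,0,-10,0,5],[0,0,-10,0,5]]' 40
```

```text
time: 8.45
tool_pos: [616.8, 234.8, 187.7]
tcp_rot: [-180.0, -0.1, -0.3]
ft_force: [-0.9, 0.8, -1.7]
finger_gap: 50.3
grip_force: 0.0
```

```bash

python3 -m crank '[[-4,0,0,-0.15,5],[-8,0,0,-0.3,5],[-12.1,-0.03,0,-0.45,5],[-12.1,-0.03,0,-0.6,5],[-12.1,-0.03,0,-0.75,5],[-12.1,-0.03,0,-0.9,5],[-12.1,-0.03,0,-1.05,5],[-12.1,-0.03,0,-1.2,5],[-12.1,-0.03,0,-1.35,5],[-12.1,-0.03,0,-1.5,5],[-12.1,-0.03,0,-1.65,5],[-12.1,-0.03,0,-1.8,5],[-12.1,-0.03,0,-1.95,5],[-12.1,-0.03,0,-2.1,5],[-12.1,-0.03,0,-2.25,5],[-12.1,-0.03,0,-2.4,5],[-12.1,-0.03,0,-2.55,5],[-12.1,-0.03,0,-2.7,5],[-12.1,-0.03,0,-2.85,5],[-12.1,-0.03,0,-3.0,5]]'
python3 - <<'E'
from h import *
print(sense()["tool_pos"],sense()["tcp_rot"],sense()["joint_pos"].round(1))
print("side knob",at_z("side",245.2,249.9,105),"cross",at_z("side",212.9,246.2,59))
save("side","s3",(165,165,295,285),6)
for p in [(616.3,234.5,95.5),(626.1,234.5,95.5),(606.5,234.5,95.5),(691,234.5,95.5),(541.3,234.5,95.5)]: print((proj("side",p)-[165,165]+.5)*6-.5)
E
```

```text
time: 10.45
tool_pos: [494.0, 235.1, 184.2]
tcp_rot: [-179.9, -0.2, 171.9]
ft_force: [0.2, -0.1, 0.3]
finger_gap: 50.0
grip_force: 0.0
[494.00910079 235.07507701 184.20585863] [-1.79910557e+02 -1.67966229e-01  1.71942506e+02] [ 20.1   1.9  98.4   0.   79.8 -61.9]
side knob [496.29745021 229.60397952 105.        ] cross [613.40969477 232.88742074  59.        ]
[276.73292327 435.95701594]
[260.87133094 428.35067634]
[292.68615858 443.60428958]
[158.11178407 379.0001092 ]
[401.18659363 495.5348407 ]
```

View pics/s3.png

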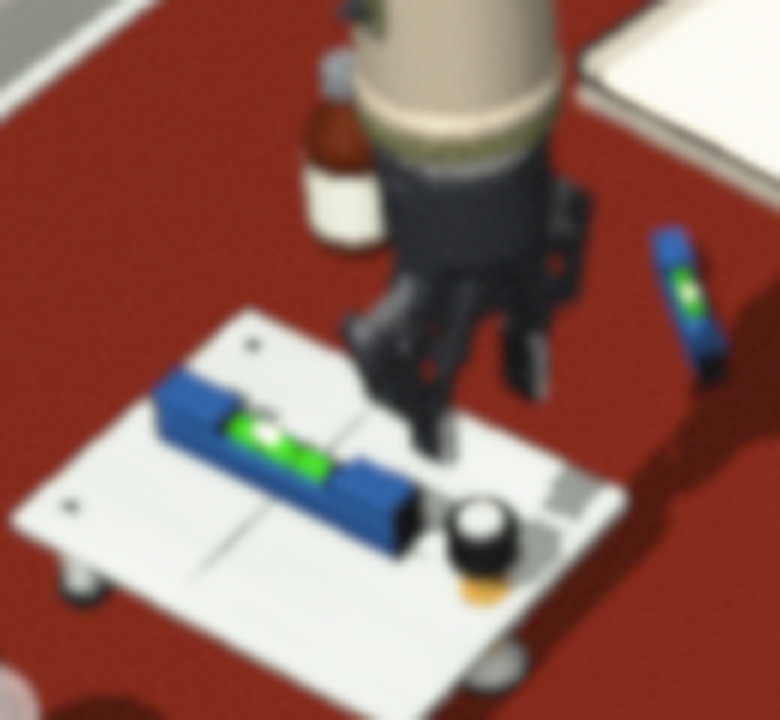

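The level lies along the line, released, with the bubble at (266,432), on the far side of the vial's middle at about (279,449). That is roughly 9–10 mm, or about 1.9 rad of turn. The knob top is at (481,512). Going down on the knob.

```bash

python3 -m crank '[[0,-0.16,3,0,5],[0,-0.16,6,0,5],[0,-0.16,7.5,0,5],[0,-0.16,8.3,0,5],[0,-0.16,8.3,0,5],[0,-0.16,8.3,0,2.5],[0,-0.16,8.3,0,2.5],[0,-0.16,8.3,0,2.5],[0,-0.16,8.3,0,2.5],[0,-0.16,8.3,0,2.5],[0,-0.16,8.3,0,2.5],[0,-0.16,8.3,0,2.5]]' 30
```

```text
time: 11.7
tool_pos: [495.7, 235.7, 104.9]
tcp_rot: [179.8, 0.1, 171.6]
ft_force: [-0.0, 8.5, -4.4]
finger_gap: 32.7
grip_force: 32.3
```

```bash

python3 -m crank '[[0,0.15,0,0,2.5],[0,0.15,0,0.1,2.5],[0,0.15,0,0.2,2.5],[0,0.15,0,0.3,2.5],[0,0.15,0,0.4,2.5],[0,0.15,0,0.5,2.5],[0,0.15,0,0.6,2.5],[0,0.15,0,0.7,2.5],[0,0.15,0,0.8,2.5],[0,0.15,0,0.9,2.5],[0,0.15,0,1.0,2.5],[0,0.15,0,1.1,2.5],[0,0.15,0,1.2,2.5],[0,0.15,0,1.3,2.5],[0,0.15,0,1.4,2.5],[0,0.15,0,1.5,2.5],[0,0.15,0,1.5,2.5],[0,0.15,0,1.5,2.5],[0,0.15,0,1.5,2.5],[0,0.15,0,1.5,2.5]]'
python3 -m crank '[[0,0,0,0,2.5],[0,0,0,0,2.5],[0,0,0,0,2.5],[0,0,0,0,2.5],[0,0,0,0,2.5],[0,0,0,0,2.5],[0,0,0,0,2.5],[0,0,0,0,2.5],[0,0,0,0,2.5],[0,0,0,0,2.5]]'
cat >> h.py <<'E'
def vial(names=("side",)):
    for n in names:
        a,d=snapshot(n); b=a[:,:,::-1].copy(); u0,v0=proj(n,(616,234.5,95)).astype(int)
        x0,y0=u0-24,v0-24; c=cv2.resize(b[y0:y0+48,x0:x0+48],None,fx=12,fy=12,interpolation=cv2.INTER_CUBIC)
        hsv=cv2.cvtColor(c,cv2.COLOR_BGR2HSV); g=cv2.inRange(hsv,(40,120,70),(80,255,255))
        k=np.ones((9,9)); g=cv2.morphologyEx(g,cv2.MORPH_OPEN,k)
        pts=cv2.findNonZero(g); 
        if pts is None: print(n,"no green"); continue
        hull=cv2.convexHull(pts); m=np.zeros_like(g); cv2.fillConvexPoly(m,hull,255)
        W=np.array([at_z(n,(u+.5)/12-.5+x0,(v+.5)/12-.5+y0,93)[:2] for u,v in np.argwhere(m)[::7,::-1]])
        B=np.array([at_z(n,(u+.5)/12-.5+x0,(v+.5)/12-.5+y0,93)[:2] for u,v in np.argwhere((m>0)&(hsv[...,1]<110)&(hsv[...,2]>150))[::3,::-1]])
        lo,hi=np.percentile(W[:,0],[1,99]); print(n,"vial x",lo.round(1),hi.round(1),"mid",((lo+hi)/2).round(1),"bubble",None if len(B)==0 else (np.percentile(B[:,0],[2,50,98]).round(1),B.mean(0).round(1)))
        yield c
E
python3 - <<'E'
from h import *
for c in vial(("side",)): cv2.imwrite("pics/v1.png",c)
for c in vial(("top",)): pass
E
```

```text
time: 13.7
tool_pos: [497.0, 237.0, 105.0]
tcp_rot: [179.7, -0.2, 85.6]
ft_force: [6.3, 7.6, -7.1]
finger_gap: 32.8
grip_force: 32.1
time: 14.7
tool_pos: [496.9, 236.9, 104.9]
tcp_rot: [179.8, -0.2, 85.6]
ft_force: [6.5, 7.7, -6.2]
finger_gap: 32.8
grip_force: 32.1
side vial x 582.1 645.4 mid 613.8 bubble (array([603.7, 615.8, 627.4]), array([616. , 233.8]))
top vial x 621.5 646.0 mid 633.7 bubble None
```

View pics/v1.png

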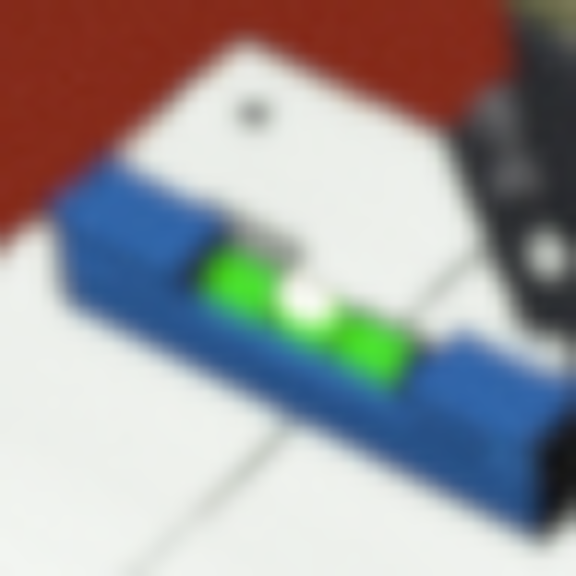

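The bubble is at (305,298) and now near the middle of the vial, which runs from about (205,280) to (408,362). I'll take an averaged intensity profile along the vial to place it against the rings.

```bash
cat >> h.py <<'E'
def prof(n="side",z=93.5,k=5,ys=(226,230,234,238,242)):
    a=np.mean([snapshot(n)[0].astype(np.float32) for _ in range(k)],0)
    xs=np.arange(578,652,2.)
    for y in ys:
        q=np.array([proj(n,(x,y,z)) for x in xs],np.float32)
        s=cv2.remap(a,q[None,:,0].copy(),q[None,:,1].copy(),cv2.INTER_CUBIC)[0]
        print("y",y); print(" R "+" ".join("%3d"%v for v in s[:,0])); print(" G "+" ".join("%3d"%v for v in s[:,1]))
    print(" x "+" ".join("%3d"%v for v in xs)); return a
E
python3 -c "
from h import *
a=prof(); np.save('a1',a)"
```

```text
y 226
 R 127 160 178 184 181 178 170 174 183 195 195 194 200 203 208 213 218 222 226 229 229 227 220 202 174 151 136 131 130 129 124 123 113 101  81  70  60
 G 148 173 188 192 191 190 187 192 201 210 212 213 215 216 219 224 228 230 232 233 231 229 224 207 185 168 160 157 156 155 154 149 137 123 104  92  87
y 230
 R  95 108 112 116 117 115 113 121 126 127 123 130 132 139 151 172 197 220 231 238 239 237 229 198 162 124 105  98  96  94  91  86  74  63  50  44  41
 G 120 125 129 140 156 168 180 188 195 195 193 192 189 192 201 215 226 235 239 241 240 238 232 214 197 185 182 181 182 181 174 163 144 123  95  78  76
y 234
 R  59  59  63  68  74  75  80  83  82  81  81  83  88 100 134 170 205 228 242 245 245 228 206 162 123  91  82  76  76  74  72  66  59  50  43  41  42
 G  93  94 106 137 167 193 207 213 214 213 209 201 196 198 215 231 243 247 249 248 249 243 232 218 210 209 212 215 213 211 200 185 159 124  91  76  77
y 238
 R  47  48  54  61  66  71  74  74  73  72  72  71  78  96 127 154 182 200 208 207 190 167 135 104  85  75  73  72  72  70  68  61  55  47  43  41  42
 G  90  98 125 163 193 215 222 226 224 221 215 205 201 209 227 236 242 244 245 244 237 228 215 209 213 220 224 224 223 215 204 178 147 107  81  71  79
y 242
 R  46  48  55  61  65  67  68  68  68  66  64  63  68  80  93 103 115 126 121 116 100  89  74  70  66  68  68  67  67  63  59  52  46  40  38  37  39
 G  93 111 145 175 195 206 211 208 207 201 193 183 181 194 208 214 218 222 216 211 196 187 185 193 202 209 210 206 204 190 173 140 109  78  68  68  79
 x 578 580 582 584 586 588 590 592 594 596 598 600 602 604 606 608 610 612 614 616 618 620 622 624 626 628 630 632 634 636 638 640 642 644 646 648 650
```

The rings show as dips at x≈602 and 624, with their middle at about 613. The bubble is about 1.3–1.9 mm towards the far end, so about 0.3 rad more is needed.

```bash

python3 -m crank '[[0.1,0.1,0,0.1,2.5],[0.1,0.1,0,0.2,2.5],[0.1,0.1,0,0.3,2.5],[0.1,0.1,0,0.3,2.5],[0.1,0.1,0,0.3,2.5],[0.1,0.1,0,0.3,2.5],[0.1,0.1,0,0.3,3.2],[0.1,0.1,0,0.3,4.4],[0.1,0.1,0,0.3,4.6],[0.1,0.1,0,0.3,4.6],[0.1,0.1,0,0.3,4.6],[0.1,0.1,0,0.3,4.6],[0.1,0.1,0,0.3,4.6],[0.1,0.1,0,0.3,4.6],[0.1,0.1,0,0.3,4.6],[0.1,0.1,0,0.3,4.6],[0.1,0.1,0,0.3,4.6],[0.1,0.1,0,0.3,4.6],[0.1,0.1,0,0.3,4.6]]'
python3 -c "
from h import *
a=prof(ys=(234,238,242)); np.save('a2',a)"
```

```text
time: 16.95
tool_pos: [496.1, 236.3, 103.3]
tcp_rot: [-180.0, 0.0, 68.5]
ft_force: [-0.1, 0.2, -0.5]
finger_gap: 45.9
grip_force: 0.0
y 234
 R  59  58  62  67  72  74  79  83  83  81  80  84  92 109 149 189 220 232 241 239 235 212 179 132 102  81  78  76  75  74  72  67  61  53  46  43  44
 G  93  90  99 128 160 188 206 213 214 213 210 203 200 204 221 235 245 248 249 249 248 241 230 216 209 210 213 215 214 213 204 193 172 140 105  84  80
y 238
 R  46  46  50  57  64  69  73  74  73  72  72  73  83 106 142 167 187 197 196 190 170 146 114  89  76  72  72  73  73  71  69  64  58  50  45  42  43
 G  87  91 114 151 183 209 220 226 224 220 215 205 202 212 230 239 244 245 246 244 238 229 216 210 213 220 224 224 223 217 210 189 161 121  92  75  80
y 242
 R  45  47  52  58  63  67  68  67  67  66  65  65  71  87 101 108 114 119 111 105  89  80  68  67  65  68  67  67  66  63  60  53  47  41  38  38  41
 G  89 103 133 163 186 202 208 207 206 200 192 182 181 194 208 215 219 222 216 211 198 189 185 190 198 206 207 203 203 192 177 146 116  85  71  69  81
 x 578 580 582 584 586 588 590 592 594 596 598 600 602 604 606 608 610 612 614 616 618 620 622 624 626 628 630 632 634 636 638 640 642 644 646 648 650
```

The profile now gives the bubble at 613.1, the vial's middle at 613.2 and the rings at 601.5 and 623.8, so it is centred and the knob is released. I'll back off and check it in the clear top view.

```bash

python3 -m crank '[[0,0,-3,0,4.6],[0,0,-7,0,4.6],[0,0,-10,0,4.6],[-32.85,8.05,-12,1.19,4.6],[-32.85,8.05,-12,1.19,0],[-32.85,8.05,-12,1.19,0],[-32.85,8.05,-12,1.19,0],[-32.85,8.05,-12,1.19,0],[-32.85,8.05,-12,1.19,0],[-32.85,8.05,-12,1.19,0],[-32.85,8.05,-12,1.19,0],[-32.85,8.05,-12,1.19,0],[-32.85,8.05,-12,1.19,0]]'
python3 - <<'E'
from h import *
print(sense()["joint_pos"].round(1))
A=[]
for n in("top","side"):
    a=np.mean([snapshot(n)[0].astype(np.float32) for _ in range(5)],0).astype(np.uint8)[:,:,::-1]
    u,v=proj(n,(590,234.5,95)).astype(int); A.append(cv2.resize(a[v-35:v+35,u-25:u+25],None,fx=8,fy=8,interpolation=cv2.INTER_CUBIC))
cv2.imwrite("pics/v2.png",np.hstack(A))
E
```

```text
time: 18.5
tool_pos: [450.4, -98.6, 223.2]
tcp_rot: [-180.0, 0.0, 0.5]
ft_force: [-0.3, -0.1, 1.0]
finger_gap: 0.1
grip_force: 0.0
[-18.7 -13.7 108.8   0.   84.9  70.7]
```

View pics/v2.png

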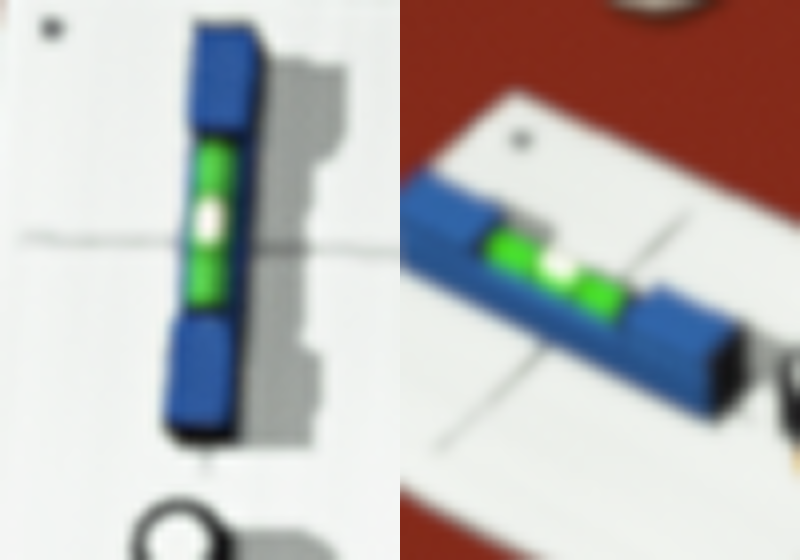

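The top view shows the vial from (212,137) to (204,307) with the bubble at (209,221), midway between the rings at about y 193 and 250, so it is centred. I'll check the level's position for pressing.

```bash
python3 - <<'E'
from h import *
u0,v0=proj("top",(590,234.5,95)).astype(int)
f=lambda U,V,z:at_z("top",(U+.5)/8-.5+u0-25,(V+.5)/8-.5+v0-35,z)
A,B=f(225,24,95.8),f(200,430,95.8); print(A,B,(A+B)/2,np.hypot(*(A-B)[:2]),"yaw",np.degrees(np.arctan2(*(A-B)[1::-1])))
print("vial mid",f(208,222,92),"cross line", f(20,238,59.5),f(390,250,59.5),"lineend",f(207,462,59.5),"knob",f(178,543,105))
E
```

```text
[688.76468165 234.96312613  95.8       ] [538.84978457 233.36966849  95.8       ] [613.80723311 234.16639731  95.8       ] 149.92336533724023 yaw 0.6089785719859814
vial mid [615.781517   236.52817981  92.        ] cross line [616.71656868 310.38525493  59.5       ] [617.03889127 175.12774291  59.5       ] lineend [535.52957731 236.27210542  59.5       ] knob [496.36581507 236.58465622 105.        ]
```

```bash

python3 -m crank '[[16.6,-33.26,0,0,0],[16.6,-33.26,0,0,0],[16.6,-33.26,0,0,0],[16.6,-33.26,0,0,0],[16.6,-33.26,0,0,0],[16.6,-33.26,0,0,0],[16.6,-33.26,0,0,0],[16.6,-33.26,0,0,0],[16.6,-33.26,0,0,0],[16.6,-33.26,0,0,0],[16.6,-33.26,3,0,0],[16.6,-33.26,6,0,0],[16.6,-33.26,8.5,0,0],[16.6,-33.26,9.5,0,0],[16.6,-33.26,9.7,0,0],[16.6,-33.26,9.7,0,0],[16.6,-33.26,9.7,0,0],[16.6,-33.26,9.7,0,0]]'
```

```text
time: 20.8
tool_pos: [615.9, 234.8, 128.3]
tcp_rot: [-180.0, -0.2, 0.3]
ft_force: [1.2, -0.2, 0.6]
finger_gap: 0.0
grip_force: 0.0
```

```bash

python3 -m crank '[[0,0,0.1,0,0],[0,0,0.2,0,0],[0,0,0.3,0,0],[0,0,0.4,0,0],[0,0,0.5,0,0],[0,0,0.5,0,0],[0,0,0.5,0,0]]'
```

```text
time: 21.5
tool_pos: [614.8, 234.6, 121.2]
tcp_rot: [180.0, 0.0, 0.3]
ft_force: [0.2, -0.2, 0.9]
finger_gap: 0.1
grip_force: 0.0
```

```bash

python3 -m crank '[[0,0,0.05,0,0],[0,0,0.1,0,0],[0,0,0.15,0,0],[0,0,0.2,0,0],[0,0,0.25,0,0],[0,0,0.25,0,0],[0,0,0.25,0,0]]'
```

```text
time: 22.2
tool_pos: [614.8, 234.6, 118.8]
tcp_rot: [180.0, 0.0, 0.3]
ft_force: [-0.0, 0.6, -0.1]
finger_gap: -0.1
grip_force: 0.0
```

```bash

python3 -m crank '[[0,0,0.05,0,0],[0,0,0.1,0,0],[0,0,0.1,0,0],[0,0,0.1,0,0]]'
```

```text
time: 22.6
tool_pos: [614.8, 234.6, 117.8]
tcp_rot: [180.0, 0.0, 0.3]
ft_force: [0.2, 0.6, 0.4]
finger_gap: -0.3
grip_force: 0.0
```

```bash

python3 -m crank '[[0,0,0.05,0,0],[0,0,0.1,0,0],[0,0,0.1,0,0],[0,0,0.1,0,0]]'
```

```text
time: 23.0
tool_pos: [614.9, 234.6, 117.5]
tcp_rot: [-180.0, -0.0, 0.3]
ft_force: [-1.9, -1.1, 5.5]
finger_gap: 0.2
grip_force: 2.7
```

```bash

python3 -m crank '[[0,0,0.03,0,0],[0,0,0.03,0,0],[0,0,0.03,0,0],[0,0,0.03,0,0],[0,0,0.03,0,0],[0,0,0.03,0,0],[0,0,0.03,0,0],[0,0,0.03,0,0],[0,0,0.03,0,0],[0,0,0.03,0,0],[0,0,0.03,0,0],[0,0,0.03,0,0],[0,0,0.03,0,0],[0,0,0.03,0,0],[0,0,0.03,0,0]]'
python3 - <<'E'
from h import *
A=[]
for n,w in(("side",(614,234.5,95)),("side",(614,234.5,110))):
    a=np.mean([snapshot(n)[0].astype(np.float32) for _ in range(4)],0).astype(np.uint8)[:,:,::-1]
    u,v=proj(n,w).astype(int); k=(30,8) if not A else (60,4)
    A.append(cv2.resize(a[v-k[0]:v+k[0],u-25*k[0]//30:u+25*k[0]//30],None,fx=k[1],fy=k[1],interpolation=cv2.INTER_CUBIC))
cv2.imwrite("pics/v3.png",np.hstack(A)); print(sense()["ft_force"])
E
```

```text
time: 24.5
tool_pos: [614.9, 234.6, 117.4]
tcp_rot: [-180.0, -0.0, 0.3]
ft_force: [-3.9, -0.9, 8.2]
finger_gap: -0.4
grip_force: 3.6
[-3.81981084 -1.51673323  7.51372542]
```

View pics/v3.png

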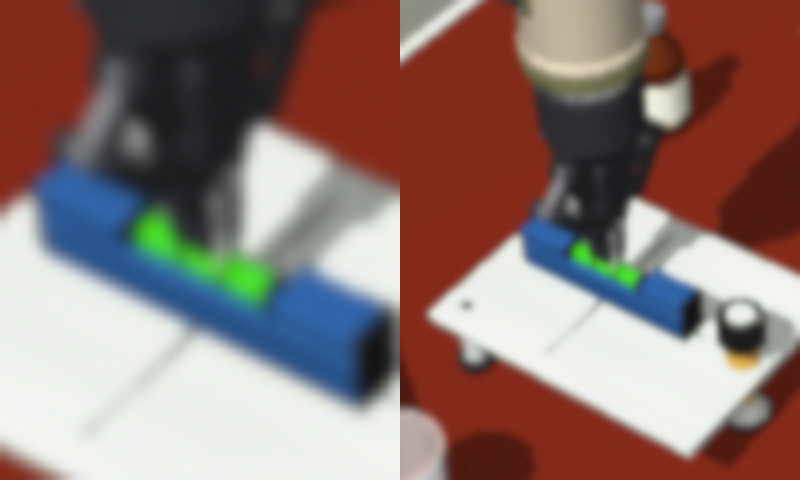

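The fingertips press the middle of the level, which still lies flat on the line. The bubble is hidden under them, and no white shows on either side. I'll ease out the small side load, then hand in.

```bash

python3 -m crank '[[-0.03,0,0,0,0],[-0.06,0,0,0,0],[-0.06,0,0,0,0],[-0.06,0,0,0,0],[-0.06,0,0,0,0],[-0.06,0,0,0,0],[-0.06,0,0,0,0],[-0.06,0,0,0,0],[-0.06,0,0,0,0],[-0.06,0,0,0,0],[-0.06,0,0,0,0],[-0.06,0,0,0,0]]'
```

```text
time: 26.1
tool_pos: [614.9, 234.6, 117.5]
tcp_rot: [-180.0, -0.1, 0.3]
ft_force: [-0.5, -0.9, 5.4]
finger_gap: 0.3
grip_force: 2.9
```

```bash
python3 -c "
from bench import hand_in; print(hand_in())"
```

```text
the job is handed in; nothing more can be done
None
```

The job is handed in at 26.1 s of robot time: the level lies along the line about 2 mm from the cross, the knob was turned about 1.8 rad clockwise, and the fingertips press its middle with about 5 N. The bubble was centred in both camera views just before pressing; the fingertips hide it now.

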